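# Find and seat the rocking canister cover

## Task

One of the four snack canisters in the carton has a cover that is not snapped on: press down on the rim of one cover after another until you find the one that rocks, then press that cover by its middle until it is fully home and level, and end there, the fingertips still holding it firmly down as the program finishes. Only press: pull no cover up, and leave the other things on the counter where they stand.

Things in the scene. Friction and masses are not known exactly. Their poses are not given: they have to be found in the camera images.
- carton: open cardboard carton fixed on the counter, 222 x 222 mm, walls 55 mm high, 2 x 2 cells; origin at the centre of its underside, x and y along its sides, z up. In each cell a purple canister, 72 mm in diameter, fixed upright, with an identical white round cover: 76 mm in diameter, 14 mm deep, flat top but for a thin rim bead. They stand unevenly: cover tops are 122 to 131 mm above the counter
- slot1 (a point): point on the axis of the canister in the cell at carton x = -52.5, y = +52.5 mm, 125 mm above the counter: the centre of that cover's top, within 6 mm in height. Axes as the carton's. The three seated covers, pressed anywhere, only yield straight down, 1 mm for each 4 N, and spring back
- slot2 (a point): point on the axis of the canister in the cell at carton x = -52.5, y = -52.5 mm, 125 mm above the counter: the centre of that cover's top, within 6 mm in height. Axes as the carton's. Any one of the four covers may be the unseated one; the height does not tell
- slot3 (a point): point on the axis of the canister in the cell at carton x = +52.5, y = +52.5 mm, 125 mm above the counter: the centre of that cover's top, within 6 mm in height. Axes as the carton's. Any one of the four covers may be the unseated one; the height does not tell
- slot4 (a point): point on the axis of the canister in the cell at carton x = +52.5, y = -52.5 mm, 125 mm above the counter: the centre of that cover's top, within 6 mm in height. Axes as the carton's. Any one of the four covers may be the unseated one; the height does not tell
- seat (a joint): of the one unseated cover, wherever it is: how far (m) it is pressed on. 0 to 0.001 as found, 0.005 fully home, negative if pulled up. It goes home under 10 to 16 N within 8 mm of its centre and then stays; a light press near the rim only rocks it
- give (a joint): of the same cover: elastic yield (m) under a downward press, 0 when not pressed, 0.001 for each 4 N, at most 0.004; springs back
- tip_x (a joint): of the same cover: tilt (rad) about the carton's x axis; positive when its edge towards carton +y is the higher. Within 0.03 of level as found. A press of 3 N or more 20 mm or more from its centre tips it any way round, by about 0.14 (pressed edge 5 mm down, far edge 5 mm up), and it stays so when let go; 0 when the cover is home
- tip_y (a joint): of the same cover: tilt (rad) about the carton's y axis; positive when its edge towards carton +x is the lower; otherwise as tip_x
- noodle_cup: bystander: closed red and white instant-noodle cup, widest (76 mm) at the top, 94 mm tall; origin at the centre of its underside. Stands loose beside the carton
- sauce_jar: bystander: amber glass sauce jar with a brass-coloured cap, 60 mm in diameter, 115 mm tall; origin at the centre of its underside. Stands loose beside the carton
- tea_packet: bystander: green upright tea packet, 45 x 75 x 110 mm; origin at the centre of its underside. Stands loose beside the carton

How it is judged:
By the outcome, as a careful person would: the job done as asked, in the order asked, and still so for the second after the job is handed in, while the arm keeps its last pose, push and grip.
It also fails if it takes over 48 s, if anything falls off the work surface, if the arm or the gripper's body presses on something with over 40 N, if the wrist force passes 120 N, or if a joint passes its speed limit or range.

## Robot

A 6-joint arm with a two-finger parallel gripper is mounted at the origin on the work surface. World frame = base frame: x ahead of the robot, y to its left, z up, the work surface at z = 0. Lengths are in m, angles in rad, forces in N, time in s.
With the tool pointing down it reaches from about 0.375 to 0.9 m from the base axis. Payload 3.1 kg.
Tool frame: the origin (TCP) lies between the finger pads; the fingertips stand 25 mm ahead of it and the grasp point (between the pads) lies 6 mm ahead of it; x points along the fingers, y is the direction in which the jaws open and shut, and the axes are right-handed (so a half turn about x gives the same grasp; the last joint's range is limited). The gripper opens to 85 mm and grips with 20 to 120 N. Pads are 22 mm wide; open, the fingers measure 114 mm over their backs; the gripper's body (76 mm by 85 mm) begins 54 mm behind the grasp point. The pads swing forward as they close: fully open they stand 13 mm farther back than shut.
Start: joints at [-1.363, 0.527, 1.433, -0, 1.181, -0.178], TCP at [0.235, -0.579, 0.256] pointing down, gripper open.
Joint ranges: [-3.08, 3.08], [-0.75, 2.2], [0.22, 2.44], [-1.43, 4.57], [0, 2.65], [-2.85, 2.85]. Speed limits (rad/s): [2.79, 2.79, 3.14, 3.14, 3.14, 3.14].

## Interface

Orientations are given as a unit quaternion [x, y, z, w].
In Python, from station import manip, viewer, workorder gives the robot as it stands.
- The arm moves only by the shell command python3 -m crank 'ROWS' [FORCE]. ROWS is JSON, one flat list of numbers, 5 for each row, row after row: the opening, from 0 (shut) to 1 (fully open), then the shift along the world's x, y, z in mm, then the turn about the world's z in rad. A call has 1 to 10 rows; each row is the pose to reach, as a shift and turn from the pose commanded when the call began; what a row does not reach only later rows make up. A row lasts 1/8 s, in which the tool goes at most 62.5 mm and 10.7 degrees, less where a joint would pass 70% of its speed; a pose out of reach is approached as far as the arm can. A call with a gripper value outside its range is refused whole. The fingers move at their own pace and stop on an object; FORCE is the grip in N (left out, the last holds). Time passes only in rows, so rows that repeat a pose let the fingers close. It gives the time, the measured TCP pose, the force and the opening at its end, in the units of the state.
- manip.sense(): the state, without advancing time (a new reading comes with each control period).
- viewer.snapshot(name): name is "side" or "top"; returns a dict with "img" (400x640x3 uint8, red, green, blue), "range_z" (400x640 float32, m along the optical axis (not along the pixel's ray), 0 where there is no reading), "fx", "fy", "cx", "cy" (pixels), "origin" and "attitude" of the camera in the world. Camera axes: x right, y down, z forward; pixel columns grow to the right and rows downward; lengths in m; the calibration is good to about 2 mm. A picture is of the moment at which its call begins.
- workorder.sign_off(): hands the job in, once; it reports no verdict.
The state is a dict: "t": time; "q": joint angles; "qd": joint speeds; "tau": joint torques, N m; "tcp_pos": TCP position; "tool_rot": TCP orientation; "force": force on the tool from outside, world axes, zero at the start; "ft_torque": the same for the moment, N m; "finger_gap": opening from 0.0 (shut) to 1.0 (fully open).
Only numpy, scipy, OpenCV 4.12 (cv2) and the standard library are available. Lean on these libraries where they do the work, as an engineer would, in place of code of your own. Each camera call takes 0.05 s, during which the arm holds its last target.

## Working session

There is one attempt and no reset: what is moved stays moved. The work goes in short steps, Python scripts to look and compute and a shell command to move; the robot and the scene stay as the last step left them, time stands still between calls to the robot, and variables do not carry over. Pictures are saved under pics/ and viewed, and the job is handed in when it is done.

```bash
mkdir -p pics; ls
python3 - <<'E'
from station import manip, viewer
import cv2,numpy as np
s=manip.sense();print({k:np.round(v,3) for k,v in s.items()})
for n in("top","side"):
    d=viewer.snapshot(n);cv2.imwrite(f"pics/{n}0.png",d["img"][:,:,::-1]);print(n,d["fx"],d["cx"],d["cy"],d["origin"],d["attitude"])
    np.savez(f"/tmp/{n}0.npz",**{k:np.array(v) for k,v in d.items()})
E
```

```text
pics
{'t': np.float64(0.0), 'q': array([-1.363,  0.528,  1.434,  0.   ,  1.181, -0.179]), 'qd': array([ 0.001, -0.001,  0.   , -0.002, -0.001, -0.   ]), 'tau': array([-0.0000e+00, -4.4235e+01, -1.7803e+01, -0.0000e+00,  8.0000e-03,
       -0.0000e+00]), 'tcp_pos': array([ 0.235, -0.578,  0.255]), 'tool_rot': array([ 0.694,  0.136, -0.694,  0.135]), 'force': array([ 0.664, -0.912,  0.42 ]), 'ft_torque': array([-0.013,  0.004, -0.043]), 'finger_gap': np.float64(1.003)}
top 447.0120154387523 322.87091734487706 200.32689863089945 [0.48726445 0.07165099 1.26516315] [-0.70605747  0.70683817 -0.03577271  0.02414468]
side 471.7846110154418 315.2104330252776 191.70690920711763 [ 0.41472742 -0.81271062  0.71182178] [ 0.87736679 -0.06767822  0.05059686 -0.47232101]
```

View pics/top0.png

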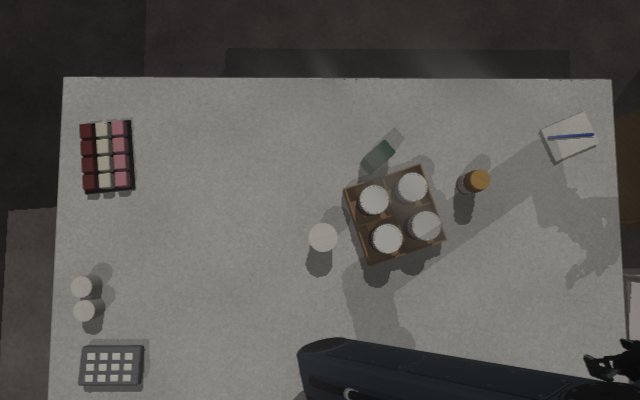

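View pics/side0.png

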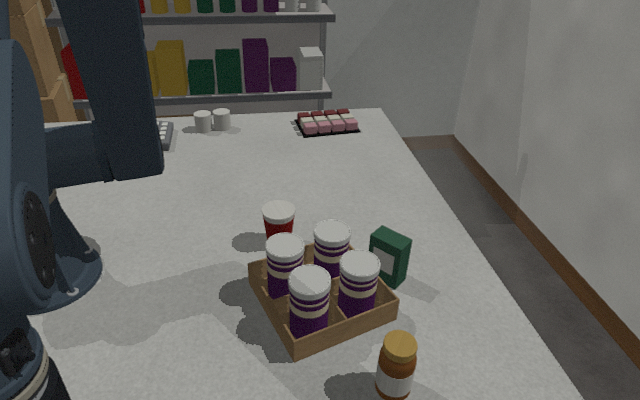

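The top view shows the carton centred near (395,213), with covers at about (374,199), (412,186), (387,239) and (425,226). The noodle cup is at (322,237), the jar at (475,181) and the tea packet at (380,153). Next I'll measure the covers.

```bash
cat > h.py <<'E'
import cv2,numpy as np
from scipy.spatial.transform import Rotation as R
def cloud(d):
    v,u=np.mgrid[0:400,0:640];z=d["range_z"]
    p=np.stack([(u-d["cx"])/d["fx"]*z,(v-d["cy"])/d["fy"]*z,z],-1)
    return p@R.from_quat(d["attitude"]).as_matrix().T+d["origin"]
def comps(d,lo,hi,white=True,amin=60):
    P=cloud(d);m=(d["range_z"]>0)&(P[...,2]>lo)&(P[...,2]<hi)
    m&=(P[...,0]>.2)&(P[...,0]<.75)&(abs(P[...,1]+.1)<.45)
    if white:
        hsv=cv2.cvtColor(np.ascontiguousarray(d["img"]),cv2.COLOR_RGB2HSV);m&=(hsv[...,1]<50)&(hsv[...,2]>80)
    n,l,st,c=cv2.connectedComponentsWithStats(m.astype(np.uint8),connectivity=4)
    out=[]
    for i in range(1,n):
        if st[i,4]<amin: continue
        q=P[l==i];(cx,cy),r=cv2.minEnclosingCircle(q[:,:2].astype(np.float32))
        A=np.c_[q[:,:2]-q[:,:2].mean(0),np.ones(len(q))];f=np.linalg.lstsq(A,q[:,2],rcond=None)[0]
        out.append((st[i,4],c[i].round(0),q.mean(0).round(4),np.array([cx,cy,r]).round(4),np.median(q[:,2]).round(4),f[:2].round(3)))
    return out
E
python3 - <<'E'
from h import *
for n in("top","side"):
    d=dict(np.load(f"/tmp/{n}0.npz"))
    print(n)
    for o in comps(d,.112,.145): print(*o)
    print(' any');
    for o in comps(d,.08,.16,False): print(*o)
E
```

```text
top
688 [412. 187.] [ 0.6185 -0.1759  0.1252] [ 0.6193 -0.1765  0.038 ] 0.1252 [ 0.01  -0.013]
675 [374. 199.] [ 0.5864 -0.0771  0.1269] [ 0.5868 -0.0772  0.038 ] 0.1269 [0.003 0.001]
688 [426. 225.] [ 0.5196 -0.2093  0.1279] [ 0.5197 -0.2099  0.0382] 0.128 [0.005 0.014]
695 [387. 238.] [ 0.4868 -0.1097  0.1283] [ 0.4869 -0.11    0.0379] 0.1284 [ 0.001 -0.002]
 any
527 [378. 155.] [ 0.7041 -0.0927  0.1088] [ 0.7063 -0.0934  0.0421] 0.11 [ 0.084 -0.02 ]
448 [477. 180.] [ 0.6381 -0.3508  0.1084] [ 0.6399 -0.355   0.0295] 0.1141 [ 0.119 -0.385]
738 [411. 187.] [ 0.6176 -0.1742  0.1229] [ 0.6193 -0.1765  0.038 ] 0.125 [ 0.076 -0.142]
711 [373. 200.] [ 0.5854 -0.0759  0.1255] [ 0.5859 -0.0776  0.0381] 0.1268 [ 0.064 -0.084]
760 [424. 226.] [ 0.5189 -0.2065  0.1254] [ 0.5191 -0.2097  0.0386] 0.1277 [ 0.035 -0.156]
658 [322. 237.] [0.4905 0.0544 0.0944] [0.4904 0.0542 0.0378] 0.0944 [0.002 0.002]
728 [386. 239.] [ 0.4865 -0.1083  0.1271] [ 0.487  -0.1097  0.0381] 0.1283 [ 0.015 -0.099]
side
854 [332. 233.] [ 0.5864 -0.0861  0.126 ] [ 0.5889 -0.08    0.04  ] 0.127 [0.014 0.074]
969 [285. 247.] [ 0.4875 -0.1186  0.1274] [ 0.4891 -0.1132  0.0398] 0.1284 [0.008 0.071]
1068 [360. 265.] [ 0.6185 -0.1853  0.1247] [ 0.6205 -0.1792  0.0396] 0.1257 [0.019 0.065]
1252 [309. 282.] [ 0.5196 -0.2179  0.1269] [ 0.5199 -0.2111  0.0398] 0.128 [0.027 0.091]
 any
652 [278. 211.] [0.4914 0.0461 0.0933] [0.4934 0.0526 0.0401] 0.0946 [0.012 0.077]
2817 [347. 256.] [ 0.6019 -0.147   0.116 ] [ 0.6031 -0.1301  0.0915] 0.1251 [0.216 0.119]
983 [390. 243.] [ 0.7044 -0.106   0.1031] [ 0.7067 -0.0979  0.0438] 0.1091 [0.204 0.27 ]
3166 [298. 272.] [ 0.504  -0.1801  0.1182] [ 0.5073 -0.1618  0.0908] 0.1273 [0.192 0.113]
1337 [399. 351.] [ 0.6371 -0.3671  0.1062] [ 0.6404 -0.3598  0.0296] 0.1143 [0.203 0.418]
```

Run:
```python
from station import manip
from h import *
s=manip.sense();M=R.from_quat(s["tool_rot"]).as_matrix();print(M.round(3))
t=np.array([.235,-.579,.256])
for n,c in dict(A=(.619,-.1765,.1252),B=(.5865,-.0775,.127),C=(.5197,-.2098,.128),D=(.487,-.110,.1284)).items():
    print(n,((np.array(c)-t+[0,0,.025])*1000).round(1), 'rim+x',((np.array(c)-t+[.03,0,.025])*1000).round(1))
```

```text
[[-0.     0.376 -0.926]
 [ 0.002 -0.926 -0.376]
 [-1.    -0.002 -0.   ]]
A [ 384.   402.5 -105.8] rim+x [ 414.   402.5 -105.8]
B [ 351.5  501.5 -104. ] rim+x [ 381.5  501.5 -104. ]
C [ 284.7  369.2 -103. ] rim+x [ 314.7  369.2 -103. ]
D [ 252.   469.  -102.6] rim+x [ 282.   469.  -102.6]
```

```bash
python3 -m crank '[0,60,60,0,0, 0,120,120,0,0, 0,180,180,0,0, 0,220,240,0,0, 0,240,300,0,0, 0,257,358,0,0, 0,257,358,-40,0, 0,257,358,-80,0, 0,257,358,-90,0, 0,257,358,-90,0]'
```

```text
t: 1.35
tcp_pos: [0.4921, -0.2218, 0.1661]
tool_rot: [-0.694, -0.136, 0.694, -0.135]
force: [0.0, -0.4, -0.0]
finger_gap: -0.001
```

Run:
```python
from station import viewer
import cv2,numpy as np
from h import *
d=viewer.snapshot("side");cv2.imwrite("pics/s1.png",d["img"][:,:,::-1])
```

```text
(no output)
```

View pics/s1.png

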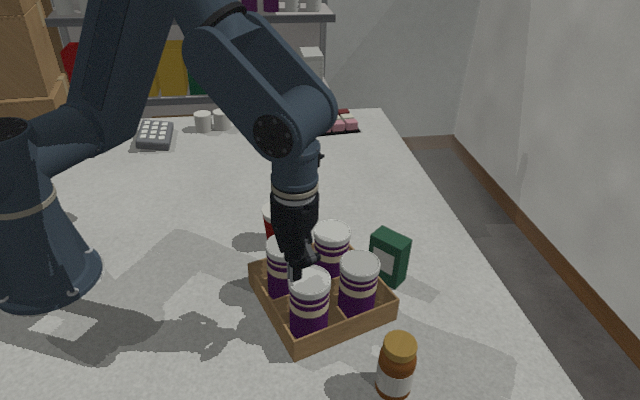

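The shut fingertips are over the near rim of cover C, at about (296,275). I'll lower gently.

```bash
python3 -m crank '[0,0,0,-6,0, 0,0,0,-11,0, 0,0,0,-12,0, 0,0,0,-12,0]'; python3 -m crank '[0,0,0,-1,0, 0,0,0,-1,0]';python3 -m crank '[0,0,0,-1,0, 0,0,0,-1,0]'
```

```text
t: 1.9
tcp_pos: [0.4922, -0.2212, 0.1544]
tool_rot: [0.694, 0.135, -0.694, 0.135]
force: [-0.0, 0.1, 0.1]
finger_gap: 0.0
t: 2.15
tcp_pos: [0.4922, -0.221, 0.1533]
tool_rot: [-0.694, -0.136, 0.694, -0.136]
force: [0.1, -0.3, -0.2]
finger_gap: -0.001
t: 2.4
tcp_pos: [0.4923, -0.221, 0.1523]
tool_rot: [0.694, 0.136, -0.694, 0.136]
force: [0.7, -0.3, -0.4]
finger_gap: -0.002
```

```bash
for i in 1 2; do python3 -m crank '[0,0,0,-1,0, 0,0,0,-1,0]' | egrep 'tcp|force'; done
```

```text
tcp_pos: [0.4922, -0.221, 0.1514]
force: [0.1, -0.1, 1.6]
tcp_pos: [0.492, -0.2211, 0.1503]
force: [-1.9, 0.0, 3.1]
```

```bash
python3 -m crank '[0,0,0,-1,0, 0,0,0,-1,0]' | egrep 'tcp|force'; python3 -m crank '[0,0,0,-0.5,0, 0,0,0,-0.5,0]' | egrep 'tcp|force'
```

```text
tcp_pos: [0.4919, -0.2211, 0.1492]
force: [-2.3, -0.1, 2.4]
tcp_pos: [0.4919, -0.2211, 0.1487]
force: [-3.5, -1.0, 2.3]
```

```bash
python3 -m crank '[0,0,0,-1,0, 0,0,0,-1,0]' | egrep 'tcp|force'; python3 -m crank '[0,0,0,-1,0, 0,0,0,-1,0]' | egrep 'tcp|force'
```

```text
tcp_pos: [0.492, -0.221, 0.1479]
force: [-4.3, -0.9, 3.9]
tcp_pos: [0.492, -0.221, 0.1471]
force: [-3.9, -1.7, 6.6]
```

Run:
```python
from station import viewer
from h import *
d=viewer.snapshot("side");cv2.imwrite("pics/s2.png",cv2.resize(d["img"][200:350,230:430,::-1],None,fx=4,fy=4))
for o in comps(d,.105,.145): print(*o)
```

```text
834 [333. 233.] [ 0.5876 -0.087   0.1258] [ 0.5883 -0.0806  0.039 ] 0.127 [0.012 0.073]
242 [272. 250.] [ 0.4625 -0.1225  0.1264] [ 0.4727 -0.1161  0.0344] 0.1282 [0.043 0.128]
1077 [360. 265.] [ 0.6186 -0.1855  0.1246] [ 0.6202 -0.1794  0.0391] 0.1257 [0.018 0.069]
885 [313. 286.] [ 0.5252 -0.2269  0.1247] [ 0.5201 -0.2141  0.0387] 0.1255 [0.129 0.153]
```

View pics/s2.png

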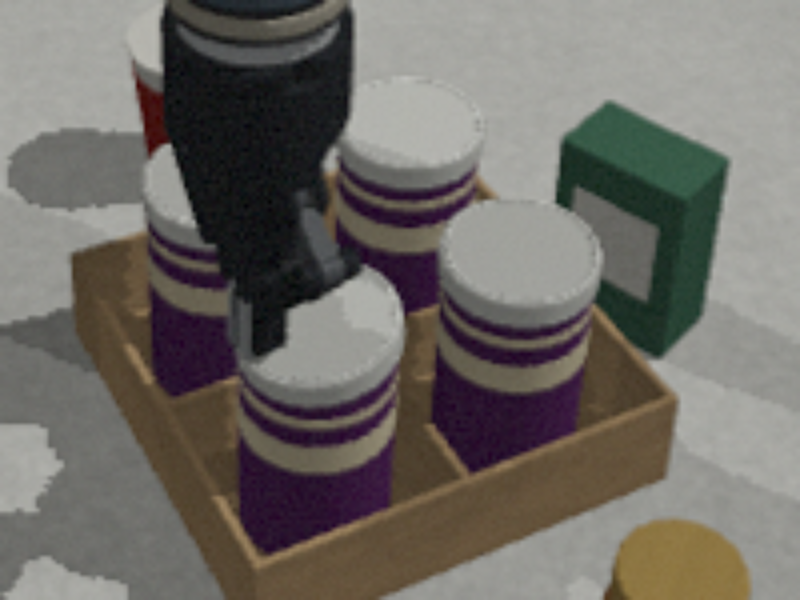

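Cover C, the front one in this crop at about (320,320), has tipped towards the fingers. Its x-slope is 0.13, up from 0.03, so it is the loose one. I'll lift off and check that the tilt stays.

```bash
python3 -m crank '[0,0,0,10,0, 0,0,0,30,0, 0,28,11,60,0, 0,28,11,60,0]' | egrep 't:|tcp|force'
python3 - <<'E'
from station import viewer
from h import *
d=viewer.snapshot("side");cv2.imwrite("pics/s3.png",cv2.resize(d["img"][200:350,230:430,::-1],None,fx=4,fy=4))
for o in comps(d,.105,.145): print(*o)
E
```

```text
t: 4.45
tcp_pos: [0.524, -0.2106, 0.2095]
tool_rot: [0.696, 0.134, -0.691, 0.138]
force: [-0.7, -0.5, 0.0]
418 [339. 236.] [ 0.5989 -0.0959  0.1248] [ 0.5891 -0.0801  0.0397] 0.1268 [0.025 0.084]
974 [285. 247.] [ 0.4875 -0.1188  0.1273] [ 0.4879 -0.1123  0.0391] 0.1285 [0.005 0.073]
1077 [360. 265.] [ 0.6185 -0.1856  0.1246] [ 0.6203 -0.179   0.0393] 0.1257 [0.025 0.068]
1302 [309. 282.] [ 0.5196 -0.218   0.1267] [ 0.5205 -0.2128  0.039 ] 0.1272 [0.138 0.134]
```

View pics/s3.png

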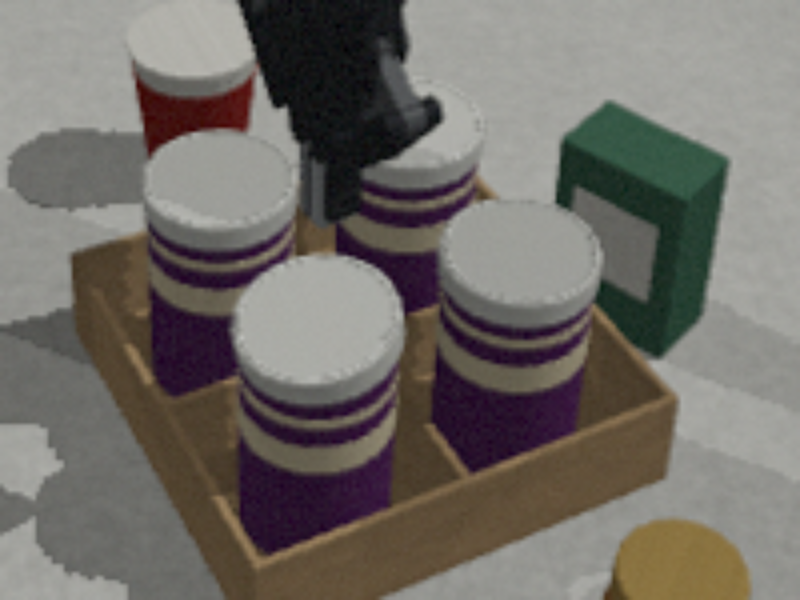

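The tilt stays: C's x-slope is 0.14 with the tool clear. Next I'll settle over its middle, biased about 3 mm to the low side because the fingertips first touch the raised side.

```bash
python3 -m crank '[0,-3,-1,-20,0, 0,-3,-1,-35,0, 0,-3,-1,-43,0, 0,-3,-1,-43,0, 0,-3,-1,-43,0]' | egrep 't:|tcp|force'
```

```text
t: 5.12
tcp_pos: [0.5175, -0.2112, 0.164]
tool_rot: [0.694, 0.135, -0.694, 0.136]
force: [-0.4, 1.0, 0.6]
```

```bash
python3 -m crank '[0,0,0,-5,0, 0,0,0,-9,0, 0,0,0,-10,0, 0,0,0,-10,0]' | egrep 't:|tcp|force'; for i in 1 2 3; do python3 -m crank '[0,0,0,-1,0, 0,0,0,-1,0]' | egrep 'tcp|force'; done
```

```text
t: 5.62
tcp_pos: [0.5171, -0.211, 0.1537]
tool_rot: [-0.694, -0.136, 0.694, -0.136]
force: [-0.8, -0.2, 0.7]
tcp_pos: [0.5173, -0.211, 0.1531]
force: [-0.7, 0.7, 2.4]
tcp_pos: [0.5174, -0.211, 0.1522]
force: [-0.7, 1.0, 3.9]
tcp_pos: [0.5175, -0.211, 0.1515]
force: [-0.4, 1.3, 6.7]
```

```bash
for i in 1 2 3; do python3 -m crank '[0,0,0,-1,0, 0,0,0,-1,0]' | egrep 'tcp|force'; done
```

```text
tcp_pos: [0.5177, -0.211, 0.1508]
force: [-1.7, 2.0, 8.5]
tcp_pos: [0.5178, -0.2109, 0.1499]
force: [-1.2, 1.8, 9.2]
tcp_pos: [0.5179, -0.2109, 0.1489]
force: [-0.2, 3.0, 8.5]
```

```bash
for i in 1 2 3 4; do python3 -m crank '[0,0,0,-1,0, 0,0,0,-1,0]' | egrep 'tcp|force'; done
python3 - <<'E'
from station import viewer
from h import *
d=viewer.snapshot("side");cv2.imwrite("pics/s4.png",cv2.resize(d["img"][200:350,230:430,::-1],None,fx=4,fy=4))
for o in comps(d,.105,.145): print(*o)
E
```

```text
tcp_pos: [0.518, -0.2108, 0.1479]
force: [0.0, 3.6, 9.4]
tcp_pos: [0.5182, -0.2108, 0.147]
force: [0.2, 3.9, 9.7]
tcp_pos: [0.5183, -0.2107, 0.1461]
force: [0.3, 3.4, 9.7]
tcp_pos: [0.5183, -0.2106, 0.1453]
force: [-0.0, 5.1, 11.8]
523 [338. 234.] [ 0.5984 -0.0917  0.1257] [ 0.5909 -0.08    0.0395] 0.127 [-0.042  0.094]
701 [280. 248.] [ 0.478  -0.1205  0.1271] [ 0.4887 -0.1126  0.0392] 0.1284 [0.015 0.08 ]
1081 [360. 265.] [ 0.6186 -0.1855  0.1245] [ 0.621  -0.1796  0.0394] 0.1256 [0.021 0.068]
1000 [309. 287.] [ 0.5188 -0.2233  0.1196] [ 0.5201 -0.2126  0.0391] 0.1206 [0.018 0.092]
```

View pics/s4.png

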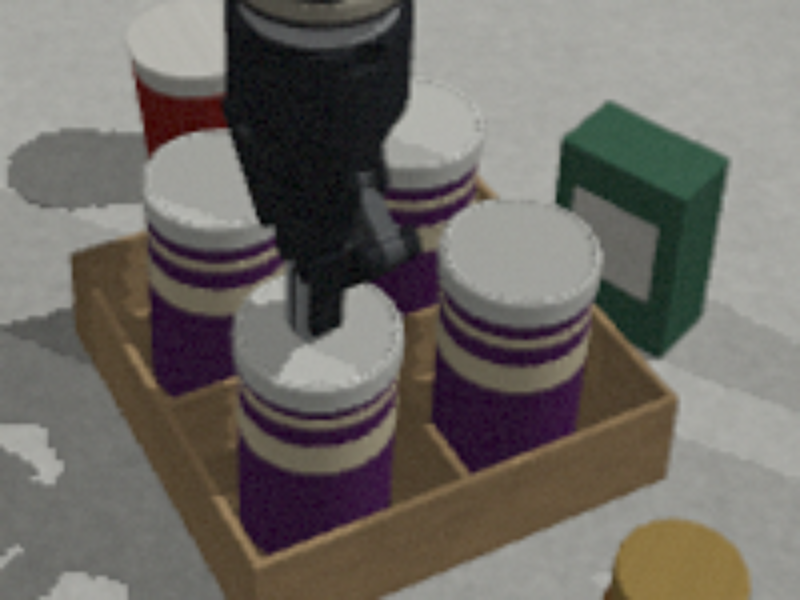

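Cover C is level (slope back to 0.018, 0.092, as before) and 7.4 mm lower: 5 mm of seat plus elastic give. I'll press harder for a firm hold.

```bash
for i in 1 2 ; do python3 -m crank '[0,0,0,-1,0, 0,0,0,-1,0, 0,0,0,-1,0]' | egrep 'tcp|force'; done
```

```text
tcp_pos: [0.5183, -0.2107, 0.1446]
force: [-0.3, 5.0, 13.6]
tcp_pos: [0.5183, -0.2106, 0.1439]
force: [-1.4, 5.3, 15.0]
```

```bash
for i in 1 2 ; do python3 -m crank '[0,0,0,-1,0, 0,0,0,-1,0, 0,0,0,-1,0]' | egrep 'tcp|force'; done;python3 -m crank '[0,0,0,0,0, 0,0,0,0,0, 0,0,0,0,0, 0,0,0,0,0, 0,0,0,0,0, 0,0,0,0,0]'
python3 - <<'E'
from station import viewer
from h import *
for n in("side","top"):
    d=viewer.snapshot(n)
    print(n)
    for o in comps(d,.08,.145): print(*o)
    for o in comps(d,.1,.145,False): print(*o)
cv2.imwrite("pics/t5.png",d["img"][:,:,::-1])
E
```

```text
tcp_pos: [0.5184, -0.2106, 0.1437]
force: [-1.6, 5.2, 19.8]
tcp_pos: [0.5184, -0.2106, 0.1435]
force: [-2.3, 4.7, 24.3]
t: 10.42
tcp_pos: [0.5184, -0.2107, 0.1435]
tool_rot: [0.695, 0.135, -0.693, 0.136]
force: [-2.5, 5.0, 24.7]
finger_gap: 0.002
side
489 [275. 211.] [0.4835 0.047  0.0934] [0.4916 0.0524 0.0397] 0.0946 [0.019 0.069]
520 [338. 234.] [ 0.5985 -0.0918  0.1256] [ 0.5927 -0.0819  0.0387] 0.127 [-0.054  0.096]
694 [280. 248.] [ 0.4778 -0.1205  0.1271] [ 0.4866 -0.113   0.039 ] 0.1284 [0.013 0.077]
1089 [360. 265.] [ 0.6185 -0.1847  0.1241] [ 0.6171 -0.1568  0.0618] 0.1256 [0.029 0.008]
1039 [309. 288.] [ 0.519  -0.2223  0.1171] [ 0.5208 -0.1917  0.0598] 0.119 [ 0.011 -0.014]
621 [338. 236.] [ 0.5973 -0.0951  0.1225] [ 0.5927 -0.0819  0.0387] 0.1266 [-0.028  0.216]
661 [391. 239.] [ 0.7065 -0.1019  0.1094] [ 0.7075 -0.0977  0.0429] 0.1104 [0.054 0.068]
859 [280. 251.] [ 0.4785 -0.1244  0.1233] [ 0.4866 -0.113   0.039 ] 0.128 [0.003 0.208]
1244 [359. 267.] [ 0.6176 -0.1881  0.1219] [ 0.6206 -0.1794  0.0398] 0.1254 [0.054 0.171]
1176 [309. 288.] [ 0.5183 -0.2238  0.1186] [ 0.
[... 516 characters left out ...]
4904 0.0545 0.0942] [0.4904 0.0543 0.0378] 0.0942 [-0.006  0.004]
692 [387. 238.] [ 0.487  -0.1098  0.1282] [ 0.487  -0.11    0.0379] 0.1281 [-0.004 -0.004]
490 [379. 155.] [ 0.7057 -0.0938  0.1102] [ 0.7069 -0.0936  0.0417] 0.1103 [-0.    -0.009]
349 [479. 180.] [ 0.6392 -0.3541  0.1145] [ 0.6401 -0.3557  0.0269] 0.115 [ 0.013 -0.075]
699 [411. 187.] [ 0.6184 -0.1754  0.1249] [ 0.619  -0.1765  0.0382] 0.1253 [ 0.019 -0.046]
690 [373. 200.] [ 0.5859 -0.0766  0.1268] [ 0.5867 -0.0773  0.0382] 0.127 [ 0.012 -0.014]
181 [418. 219.] [ 0.5364 -0.1915  0.1186] [ 0.5338 -0.1952  0.0309] 0.1187 [-0.089 -0.122]
709 [387. 238.] [ 0.4867 -0.1091  0.128 ] [ 0.487  -0.1095  0.0383] 0.1281 [ 0.    -0.016]
```

View pics/t5.png

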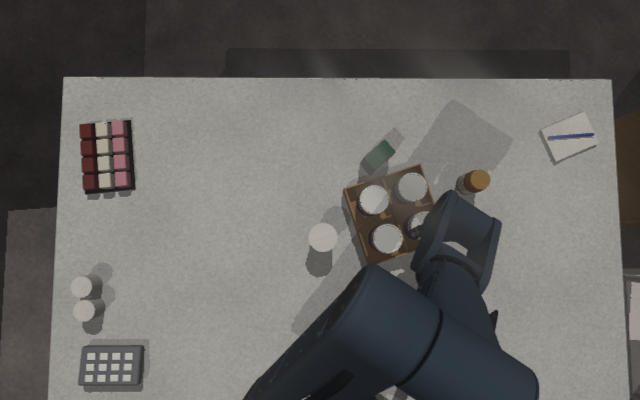

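The cover top is at 119 mm, 9 mm below where it started: 5 mm seat plus the full 4 mm of give. The hold is steady at about 25 N. In the top picture the cup (322,237), jar (478,181) and packet (379,155) are where they were.

```bash
python3 -c "
from station import manip,workorder
s=manip.sense();print(s['t'],s['force'],s['tcp_pos']);workorder.sign_off()"
```

```text
10.525 [-2.94556427  5.82046301 25.85026417] [ 0.51840262 -0.21063521  0.14353202]
the job is handed in; nothing more can be done
```

I found the loose cover, pressed it home and handed the job in after 10.5 s, with the shut fingertips still holding it down at about 25 N.

- **Finding it:** The first cover I tried, at world (0.520, -0.210), was the loose one, so I did not press the other three. Pressed on the rim, it gave way at 2–4 N. After I lifted off, it stayed tilted about 0.13 rad.
- **Pressing it home:** I pressed within about 3 mm of its centre. The force levelled off at about 9–10 N over about 4.7 mm of travel. It then rose steadily until the cover stopped yielding.
- **Last checks:**
  - The cover top is 9 mm lower than at the start, which matches 5 mm of seat plus the full 4 mm of give.
  - It measured level just after going home. At full press, the arm and fingers hid part of the cover, so the tilt readings there are unreliable.
  - The other covers and the cup, jar and packet are where they were, to within a millimetre or so.
- **Differences from the task's figures:** The cover went home at a measured 9–10 N vertical, slightly below the stated 10–16 N. A sideways force of about 5 N also remains from friction.

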